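# Gauge the orange slide carrier with the ratchet knob

### The job

Check the orange slide carrier in its thickness gauge: grip the black ratchet knob on top of the gauge that holds the orange carrier and turn it clockwise (seen from above) until the foot is down on the carrier and the slip clutch has clicked round by at least 20 degrees, then let go and leave the foot clamped on the carrier. Do not touch the identical gauge that holds the blue carrier.

Things in the scene. Friction and masses are not known exactly. Their poses are not given: they have to be found in the camera images.
- knob (a point): Centre of the black ribbed ratchet knob on the gauge with the orange carrier: upright cylinder, 33 mm across, 26 mm high, 138 to 164 mm above the table, steel disc and white line on top, nothing beside it; grip it anywhere across from above, 25 N. It stays at that height as it turns. Under it a 23 mm sleeve, then a cream arm (top 112 mm up) along -x of this frame to the column. The gauge is fixed.
- clutch (a joint): Slip of that knob on its sleeve, rad: 0 at start, grows as it clicks round clockwise. First knob and sleeve turn as one (0.03 N m), sinking the foot 5 mm per rad; it lands after 17 to 40 degrees, then the knob alone turns, slipping at 0.09 N m. A clockwise turn of 75 to 85 degrees in one grip always does; more slip does no harm. Turned back it does not slip but lifts the foot. Let go, it stays.
- foot: Steel foot, an 18 mm disc at the lower end of the spindle under the knob's axis; origin at the centre of its flat underside. It sinks without turning. The orange carrier (36 x 80 x 10 mm plastic plate with a glass window) lies loose across the anvil below it, its ends sticking out on both sides of the arm; its top is 34 mm above the table, where the foot's origin is when down.
- spare_gauge: The other, identical fixed gauge, with a blue carrier: not to be touched. Origin at table level under its knob's axis; x points from its column to its open side, z up. Its knob tops out 164 mm above the table; the base of either gauge reaches 85 mm to -x, 45 mm to +x and 50 mm to each side of the axis.

How it is judged:
By the outcome, as a careful person would: the job done as asked, in the order asked, and still so for the second after the job is handed in, with the robot touching nothing.
It also fails if it takes over 32 s, if anything falls off the work surface, if the arm or the gripper's body presses on something with over 40 N, if the wrist force passes 120 N, or if a joint passes its speed limit or range.

### The arm

A 6-joint arm with a two-finger parallel gripper is mounted at the origin on the work surface. World frame = base frame: x ahead of the robot, y to its left, z up, the work surface at z = 0. Lengths are in mm, angles in rad, forces in N, time in s.
With the tool pointing down it reaches from about 275 to 750 mm from the base axis. Payload 10.2 kg.
Tool frame: the origin (TCP) lies at the very end of the fingers, on their centre line; the grasp point (between the pads) lies 19 mm behind it (ctrl.grip_depth is the distance from the TCP to the grasp point, in mm); z points along the fingers, x is the direction in which the jaws open and shut, and the axes are right-handed (so a half turn about z gives the same grasp; the last joint's range is limited). The gripper opens to 85 mm and grips with 20 to 120 N. Pads are 22 mm wide; open, the fingers measure 114 mm over their backs; the gripper's body (76 mm by 85 mm) begins 54 mm behind the grasp point. The pads swing forward as they close: fully open they stand 13 mm farther back than shut.
Start: joints at [-1.444, 0.313, 1.498, -0, 1.331, -0.223], TCP at [179.91, -493.217, 231.294] pointing down, gripper open.
Joint ranges: [-2.94, 2.94], [-0.97, 2.17], [0.19, 2.56], [-1.23, 4.37], [0.02, 3.11], [-2.88, 2.88]. Speed limits (rad/s): [2.39, 2.39, 3.01, 3.14, 3.14, 3.14].

### API

Orientations are given as a unit quaternion [w, x, y, z].
In Python, from rig import ctrl gives the robot as it stands.
- The arm moves only by the tool play_rows, never from a script. Its argument "motion" is a list of rows, each a list of 2 entries, a list of its own where there are three numbers: the shift along the tool's x, y, z in mm, then the turn, a rotation vector about the tool's x, y, z in degrees. A call has 1 to 20 rows; each row shifts and turns the commanded pose from where the row before left it, along the tool's axes as they then stand; what a row does not reach is not made up. A row lasts 1/12 s, in which the tool goes at most 41.7 mm and 7.16 degrees, less where a joint would pass 70% of its speed; a pose out of reach is approached as far as the arm can. A call with a gripper value outside its range is refused whole. "fingers" is the finger opening in mm, from 0 to 85.4, set as the call begins (left out, the last holds). The fingers move at their own pace and stop on an object; "squeeze" is the grip in N (left out, the last holds). Time passes only in rows, so rows that do not move let the fingers close. It gives the time, the measured TCP pose, the force and the opening at its end, in the units of the state.
- ctrl.sense(): the state, without advancing time (a new reading comes with each control period).
- ctrl.capture(name): name is "scene" or "top" or "wrist"; returns the picture (480x640x3 uint8, red, green, blue); there is no depth.
- ctrl.get_calibration(name): a dict with "K" (3x3 intrinsics, pixels), "R" (3x3) and "t" (3): a world point X has camera coordinates R X + t; the wrist camera has in their place "tool_from_camera" (4x4, takes a point from camera to tool coordinates, whose origin is the TCP and whose axes are the tool frame's). Camera axes: x right, y down, z forward; pixel columns grow to the right and rows downward; lengths in mm; the calibration is good to about 2 mm. A picture is of the moment at which its call begins: read the wrist's pose just before it. get_calibration takes no time and is no camera call.
- ctrl.finish_job(): hands the job in, once; it reports no verdict.
Trained networks look in the newest picture that a camera, given by its name, has taken for a name from the list of things; names that differ only in an ending like _2 or _b are one class to them, and where a whole thing is asked for, a point or a joint stands for the part that bears it (a point fixed in the world has none). Each returns a list of dicts, best first, with "p" (0 to 1); they miss things now and then, are a little off and sometimes report something else, mostly with a low value. They report only what shows in the picture. A call takes as long as a camera call.
- ctrl.spot_in(camera, name): "position" ([column, row] as shares, 0 to 1, of the picture: columns of its width, rows of its height, amid what is visible of it).
The state is a dict: "time_s": time; "joints": joint angles; "dq": joint speeds; "tau": joint torques, N m; "eef_pos": TCP position; "ee_rot": TCP orientation; "force": force on the tool from outside, world axes, zero at the start; "wrist_torque": the same for the moment, N m; "grip_width": opening from 0.0 (shut) to 1.0 (fully open).
Only numpy, scipy, OpenCV 4.12 (cv2) and the standard library are available. Lean on these libraries where they do the work, as an engineer would, in place of code of your own. Each camera call takes 0.05 s, during which the arm holds its last target. There are 200 camera calls.

## Working session

There is one attempt and no reset: what is moved stays moved. The work goes in short steps, Python scripts to look and compute and a tool call to move; the robot and the scene stay as the last step left them, time stands still between calls to the robot, and variables do not carry over. Pictures are saved under pics/ and viewed, about 8 in all and at most 12, crops included, and the job is handed in when it is done.

Besides the shell and the picture viewer there is one more tool, called after "Call:" by a JSON object that holds its "method" and its "body", one argument or row to a line. play_rows: Moves the arm, as the interface text tells. Its arguments: {"type":"object","properties":{"motion":{"type":"array"},"fingers":{"type":"number"},"squeeze":{"type":"number"}},"required":["motion"]}

```bash
mkdir -p pics
cat > h.py <<'E'
import numpy as np, cv2
from rig import ctrl
def ray(name,uv):
    c=ctrl.get_calibration(name);K,R,t=[np.array(c[k],float) for k in('K','R','t')]
    d=R.T@np.linalg.solve(K,[uv[0],uv[1],1]);return -R.T@t,d
def atz(name,uv,z):
    o,d=ray(name,uv);return o+d*(z-o[2])/d[2]
def save(im,f): cv2.imwrite('pics/'+f,cv2.cvtColor(im,cv2.COLOR_RGB2BGR))
E
python3 - <<'E'
from h import *
for n in('scene','top'):
    save(ctrl.capture(n),n+'0.png')
    for k in('knob','spare_gauge','foot'):
        for d in ctrl.spot_in(n,k)[:3]:
            uv=np.array(d['position'])*[640,480]; print(n,k,round(d['p'],2),uv.round(),atz(n,uv,164 if k=='knob' else 100).round())
s=ctrl.sense();print(s['time_s'],s['eef_pos'],s['ee_rot'],s['force'])
E
```

```text
scene knob 0.87 [202. 247.] [ 641. -179.  164.]
scene spare_gauge 0.95 [463. 281.] [610. 186. 100.]
top knob 0.83 [459. 267.] [ 491. -194.  164.]
top knob 0.2 [481. 242.] [ 528. -231.  164.]
0.4 [ 179.91605424 -493.18974223  231.22096083] [-5.79922004e-05  8.19362956e-01 -5.73275100e-01 -6.07305037e-05] [0.56877053 0.84045548 0.16027983]
```

View pics/scene0.png

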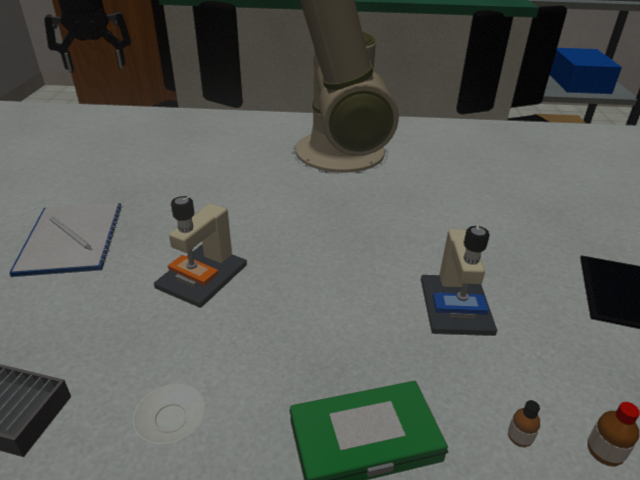

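View pics/top0.png

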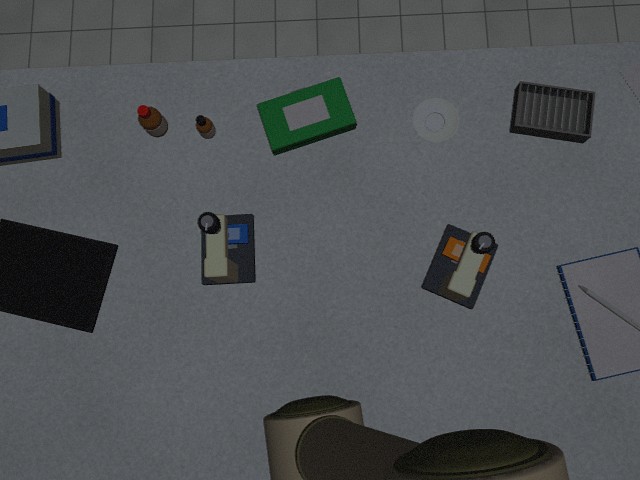

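The orange gauge is the left one in scene, with its knob top at about (182,199). It is the right one in top, with its knob at about (483,242). The network's best top hit at (459,267) is the gauge body, and its second hit at (481,242) is the knob. I'll triangulate and refine from the crop.

Run:
```python
from h import *
print('top',atz('top',(484,241),164).round(1),'scene top face',atz('scene',(182,201),164).round(1), 'spare',atz('top',(209,222),164).round(1))
a=cv2.imread('pics/top0.png')[200:320,410:510];b=cv2.imread('pics/scene0.png')[180:300,150:250]
cv2.imwrite('pics/c.png',np.hstack([cv2.resize(x,(400,480),interpolation=cv2.INTER_CUBIC) if 0 else cv2.resize(x,None,fx=4,fy=4,interpolation=2) for x in(a,b)]))
from scipy.spatial.transform import Rotation as R
s=ctrl.sense();print(R.from_quat(np.roll(s['ee_rot'],-1)).as_matrix().round(3));print(np.array(ctrl.get_calibration('wrist')['tool_from_camera']).round(2))
```

```text
top [ 529.6 -236.1  164. ] scene top face [ 527.1 -236.9  164. ] spare [575.3 198.4 164. ]
[[ 0.343 -0.939 -0.   ]
 [-0.939 -0.343  0.   ]
 [-0.    -0.    -1.   ]]
[[   1.      0.      0.     -0.26]
 [  -0.      0.96    0.29  -73.53]
 [  -0.     -0.29    0.96 -142.25]
 [   0.      0.      0.      1.  ]]
```

View pics/c.png

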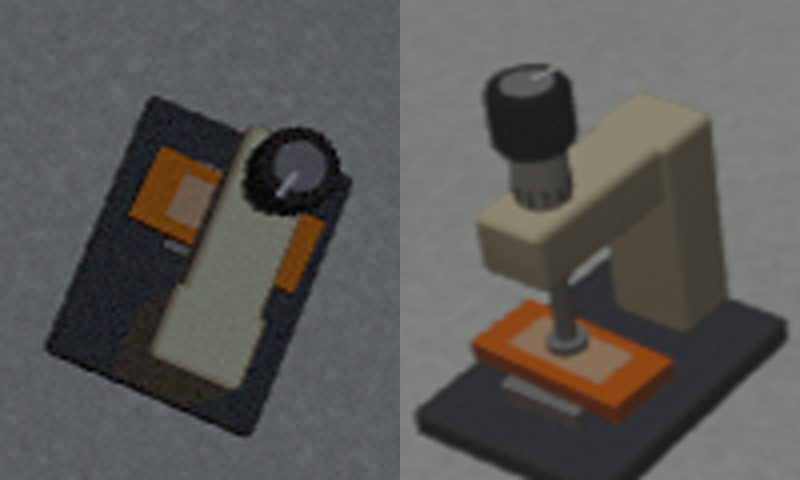

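Both cameras agree on the knob at about (528.5,-236.5). Moving above it now.

Call:
{"method": "play_rows", "body": {
  "motion": [
    [[-8.7,-29.7,0],[0,0,0]],
    [[-8.7,-29.7,0],[0,0,0]],
    [[-8.7,-29.7,0],[0,0,0]],
    [[-8.7,-29.7,0],[0,0,0]],
    [[-8.7,-29.7,0],[0,0,0]],
    [[-8.7,-29.7,0],[0,0,0]],
    [[-8.7,-29.7,0],[0,0,0]],
    [[-8.7,-29.7,0],[0,0,0]],
    [[-8.7,-29.7,0],[0,0,0]],
    [[-8.7,-29.7,0],[0,0,0]],
    [[-8.7,-29.7,0],[0,0,0]],
    [[-8.7,-29.7,0],[0,0,0]],
    [[-8.7,-29.7,0],[0,0,0]],
    [[-8.7,-29.7,0],[0,0,0]],
    [[0,0,0],[0,0,0]],
    [[0,0,0],[0,0,0]]
  ],
  "fingers": 85,
  "squeeze": 25
}}

```text
time_s: 1.73
eef_pos: [529.4, -235.4, 230.9]
ee_rot: [0.0, 0.82, -0.572, -0.0]
force: [-0.8, -0.4, 0.5]
grip_width: 0.993
```

```bash
cat >> h.py <<'E'
from scipy.spatial.transform import Rotation as Ro
def wrist(f):
    s=ctrl.sense();im=ctrl.capture('wrist');save(im,f)
    M=Ro.from_quat(np.roll(s['ee_rot'],-1)).as_matrix();c=ctrl.get_calibration('wrist');T=np.array(c['tool_from_camera']);K=np.array(c['K'])
    return s,M,T,K
def wz(s,M,T,K,uv,z):
    p=np.array(s['eef_pos']);o=p+M@T[:3,3];d=M@T[:3,:3]@np.linalg.solve(K,[uv[0],uv[1],1]);return o+d*(z-o[2])/d[2]
E
python3 - <<'E'
from h import *
a=wrist('w1.png');s=a[0];print(s['time_s'],s['joints'],s['eef_pos'],a[1].round(3))
print(wz(*a,(320,240),164))
for d in ctrl.spot_in('wrist','knob'): print(d,wz(*a,np.array(d['position'])*[640,480],164))
# predicted pixel
s,M,T,K=a;X=T[:3,:3].T@(M.T@(np.array([528.5,-236.5,164])-s['eef_pos'])-T[:3,3]);print((K@X)[:2]/X[2])
E
```

```text
1.7333 [-6.20348541e-01  4.34403024e-01  1.32609026e+00 -1.75471679e-04
  1.38164230e+00  5.98315980e-01] [ 529.4212232 -235.3596909  230.882137 ] [[ 0.345 -0.939 -0.001]
 [-0.939 -0.345  0.   ]
 [-0.     0.    -1.   ]]
[ 539.27970543 -229.26349041  164.        ]
{'position': [0.4744, 0.4813], 'p': 0.65} [ 541.13939811 -218.24941407  164.        ]
[325.11140169 259.91462017]
```

View pics/w1.png

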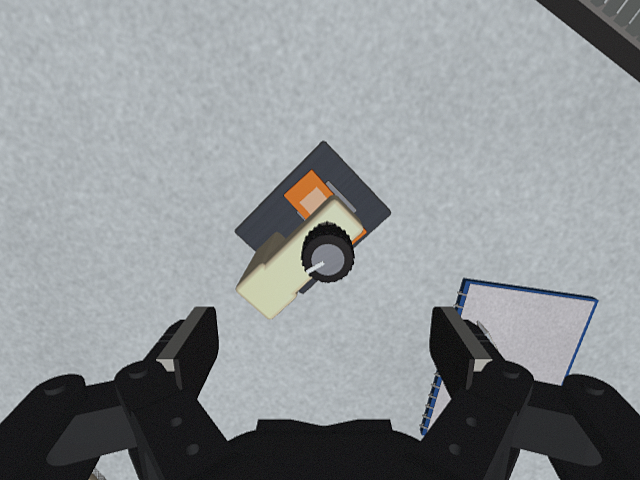

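The wrist view shows the knob disc at (328,260), and the prediction was (325,260). I'll correct by about 2 mm and descend.

Call:
{"method": "play_rows", "body": {
  "motion": [
    [[1.8,1.3,6],[0,0,0]],
    [[0,0,12],[0,0,0]],
    [[0,0,12],[0,0,0]],
    [[0,0,12],[0,0,0]],
    [[0,0,12],[0,0,0]],
    [[0,0,12],[0,0,0]],
    [[0,0,12],[0,0,0]],
    [[0,0,12],[0,0,0]],
    [[0,0,8],[0,0,0]],
    [[0,0,0],[0,0,0]],
    [[0,0,0],[0,0,0]]
  ]
}}

```text
time_s: 2.75
eef_pos: [527.8, -238.9, 133.3]
ee_rot: [0.0, 0.819, -0.574, -0.0]
force: [0.8, 0.9, -0.5]
grip_width: 0.997
```

Run:
```python
from h import *
a=wrist('w2.png');s=a[0];print(s['eef_pos'],s['force'],s['wrist_torque'])
```

```text
[ 527.8473513  -238.89953069  133.33379169] [ 0.81458956  0.85037489 -0.49982699] [-0.00047157  0.00611451  0.01976011]
```

View pics/w2.png

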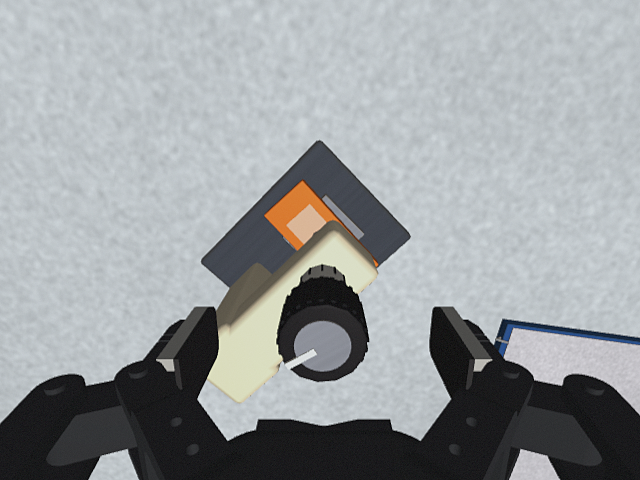

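The knob is centred between the fingers: disc at (323,344), finger midpoint at column 324. Checking the tool-y offset.

Run:
```python
from h import *
a=wrist('w2b.png');p=wz(*a,(323,344),164);s=a[0];print(p,'tool offset',a[1].T@(p-s['eef_pos']),s['joints'])
```

```text
[ 530.06563244 -237.80742528  164.        ] tool offset [ -0.39065424  -2.18829772 -30.14333412] [-6.26817339e-01  5.19912820e-01  1.45754566e+00 -5.14500692e-05
  1.16331717e+00  5.94778114e-01]
```

Call:
{"method": "play_rows", "body": {
  "motion": [
    [[-0.4,-1.8,1],[0,0,0]],
    [[0,0,0],[0,0,0]],
    [[0,0,0],[0,0,0]]
  ]
}}

```text
time_s: 3.1
eef_pos: [529.9, -237.4, 132.6]
ee_rot: [0.0, 0.819, -0.573, 0.0]
force: [1.0, -0.4, 0.6]
grip_width: 0.994
```

Call:
{"method": "play_rows", "body": {
  "motion": [
    [[0,0,0],[0,0,0]],
    [[0,0,0],[0,0,0]],
    [[0,0,0],[0,0,0]],
    [[0,0,0],[0,0,0]],
    [[0,0,0],[0,0,0]],
    [[0,0,0],[0,0,0]],
    [[0,0,0],[0,0,0]],
    [[0,0,0],[0,0,0]],
    [[0,0,0],[0,0,0]],
    [[0,0,0],[0,0,0]],
    [[0,0,0],[0,0,0]],
    [[0,0,0],[0,0,0]]
  ],
  "fingers": 0,
  "squeeze": 25
}}

```text
time_s: 4.1
eef_pos: [529.8, -237.6, 132.4]
ee_rot: [0.0, 0.819, -0.573, 0.0]
force: [-0.6, -1.6, 2.2]
grip_width: 0.365
```

Call:
{"method": "play_rows", "body": {
  "motion": [
    [[0,0,0],[0,0,6]],
    [[0,0,0],[0,0,6]],
    [[0,0,0],[0,0,6]],
    [[0,0,0],[0,0,6]],
    [[0,0,0],[0,0,6]],
    [[0,0,0],[0,0,6]],
    [[0,0,0],[0,0,6]]
  ]
}}

```text
time_s: 4.68
eef_pos: [529.8, -237.2, 132.4]
ee_rot: [0.0, -0.557, 0.83, 0.0]
force: [-0.6, 0.5, 3.4]
grip_width: 0.363
```

Run:
```python
from h import *
s=ctrl.sense();print(s['joints'],s['force'],s['wrist_torque'],s['grip_width'])
```

```text
[-6.22827437e-01  5.23500910e-01  1.45574189e+00  4.97723726e-04
  1.16240594e+00  1.33608724e+00] [-0.56750688  0.47562045  3.39155497] [ 0.09039414 -0.03426969  0.08532697] 0.3632256061478047
```

Call:
{"method": "play_rows", "body": {
  "motion": [
    [[0,0,0],[0,0,6]],
    [[0,0,0],[0,0,6]],
    [[0,0,0],[0,0,6]],
    [[0,0,0],[0,0,6]],
    [[0,0,0],[0,0,6]],
    [[0,0,0],[0,0,6]],
    [[0,0,0],[0,0,6]],
    [[0,0,0],[0,0,0]],
    [[0,0,0],[0,0,0]]
  ]
}}

```text
time_s: 5.43
eef_pos: [530.1, -237.0, 132.4]
ee_rot: [0.0, -0.227, 0.974, 0.0]
force: [2.8, 1.6, 3.0]
grip_width: 0.362
```

Run:
```python
from h import *
a=wrist('w3.png');s=a[0];print(s['joints'],s['force'],s['wrist_torque'],s['grip_width'])
```

```text
[-6.22503355e-01  5.23577293e-01  1.45568594e+00  1.07225046e-03
  1.16209746e+00  2.06092813e+00] [2.76956455 1.62921632 3.03770919] [ 0.45360252 -0.4215818   0.02484241] 0.3618055481118627
```

View pics/w3.png

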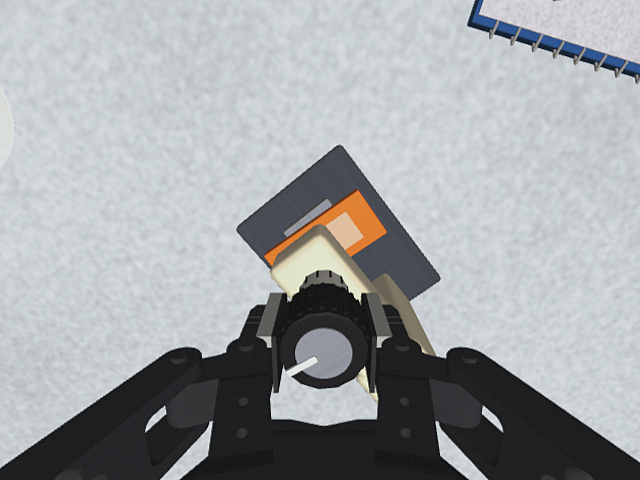

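The white line still sits at the same place relative to the jaws (303,366), so the knob turned the full 84° without slipping in the grip. Releasing and rising.

Call:
{"method": "play_rows", "body": {
  "motion": [
    [[0,0,0],[0,0,0]],
    [[0,0,0],[0,0,0]],
    [[0,0,0],[0,0,0]],
    [[0,0,0],[0,0,0]],
    [[0,0,0],[0,0,0]],
    [[0,0,0],[0,0,0]],
    [[0,0,0],[0,0,0]],
    [[0,0,0],[0,0,0]],
    [[0,0,0],[0,0,0]],
    [[0,0,0],[0,0,0]]
  ],
  "fingers": 85
}}

```text
time_s: 6.32
eef_pos: [529.7, -237.4, 132.3]
ee_rot: [0.0, -0.225, 0.974, -0.0]
force: [0.3, -0.4, -0.1]
grip_width: 0.992
```

Call:
{"method": "play_rows", "body": {
  "motion": [
    [[0,0,-6],[0,0,0]],
    [[0,0,-12],[0,0,0]],
    [[0,0,-15],[0,0,0]],
    [[0,0,-15],[0,0,0]],
    [[0,0,-15],[0,0,0]],
    [[0,0,-15],[0,0,0]],
    [[0,0,-15],[0,0,0]],
    [[0,0,-10],[0,0,0]],
    [[0,0,0],[0,0,0]],
    [[0,0,0],[0,0,0]],
    [[0,0,0],[0,0,0]]
  ]
}}

```text
time_s: 7.23
eef_pos: [529.5, -237.2, 234.3]
ee_rot: [-0.001, -0.225, 0.974, 0.001]
force: [-0.4, -0.6, -0.1]
grip_width: 0.994
```

Run:
```python
from h import *
a=wrist('w4.png');s=a[0];print(s['time_s'],s['force'],s['grip_width'])
save(ctrl.capture('scene'),'s4.png')
w=cv2.imread('pics/w4.png')[130:370,200:440];b=cv2.imread('pics/s4.png')[180:300,150:270];o=cv2.imread('pics/scene0.png')[180:300,150:270]
r=lambda x:cv2.resize(x,(266,266),interpolation=2)
cv2.imwrite('pics/d.png',np.hstack([r(w),r(o),r(b)]))
```

```text
7.2333 [-0.4281135  -0.60224187 -0.14541688] 0.9940384795398602
```

View pics/d.png

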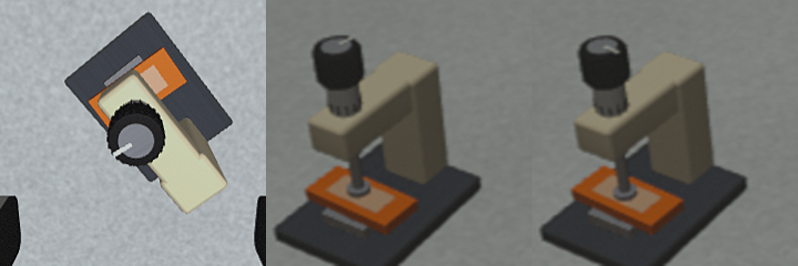

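The foot is visibly lower and on the carrier. The white line has turned about 84° and stayed there after release, and nothing is being touched. Handing in.

```bash
python3 -c "
from rig import ctrl
print(ctrl.finish_job())"
```

```text
the job is handed in; nothing more can be done
None
```

The orange carrier's gauge is clamped. I gripped its knob from above at 25 N, turned it 84° clockwise in one grip, let go and rose straight up. The robot finished about 100 mm above its grip height, after 7.3 s.

**Turn:** the last joint moved 84°, and the knob's white line kept its place between the jaws, so the grip did not slip. With the foot landing after at most 40°, the clutch slipped at least 44°. I inferred that figure from the turn and did not measure it directly.

**After release:** the scene picture shows the foot lower and resting on the carrier, with the white line still in its turned position. The force on the tool is about zero.

**Spare gauge:** the arm stayed well clear of the gauge with the blue carrier.

**Disagreements:**
- The network's best "knob" hits fell on the gauge body, so I used positions read from the pictures instead. The scene and top cameras agreed on these within about 3 mm.
- The opening while gripping read about 31 mm, against the stated 33 mm knob.

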